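# Wipe the stripping station clear into its catch drawer

## Task

Pull the station's catch drawer out to its stop, take the scraper block and wipe all five broken-off scraps from the plate over its open front lip into the drawer, touching the scraps only with the scraper and without shifting the heat sink that stands on the plate. Then stand the scraper upright on the table on the left of the station, and push the drawer fully home. Leave everything else where it is.

Things in the scene. Friction and masses are not known exactly. Their poses are not given: they have to be found in the camera images.
- station: Fixed grey steel tray station, 212 (x) by 232 (y), screw flanges 9 wide, 4 high along its sides. Origin under its middle at table height (z = 0.004); +x to its closed back, -x out of its open front lip (to the robot), +y left. Plate top 82 above the table, x = -103 (open lip) to +103, y = -110 to +110; 6 mm rims to 100 above the table along back and sides.
- drawer (a joint): Catch drawer under the plate, pulled out along the station's -x, in m: 0 shut, 0.075 at its end stop. Starts 0 to 20 mm out. About 2.5 N of friction; it stays where it is left.
- pull (a point): Middle of the black upright pull fin on the drawer's front panel, 68 above the table. The fin is 14 thick (y), 24 deep (x), top 83 above the table; pinch it from above, fingers closing along the station's y. With the drawer shut it is at x = -123, y = 0 of the station. Moves with the drawer; axes as the station's.
- drawer_floor (a point): Centre of the drawer's inner floor, 8 above the table (68 below the plate's underside); moves with the drawer; axes as the station's. Inside 187 (x) by 206 (y), 60 deep; front panel's inner face at x = -97 from here, its top 72 above the table. Pulled out, some 72 mm of the drawer lies open in front of the plate's lip.
- scraper: Loose scraper block: steel shoe 24 thick (x), 110 wide (y), 12 high, wooden block above, and an upright wooden grip rib 18 thick (x), 84 wide (y), top 97 above the underside. Same front and back. Grip the rib from above, fingers closing along x, about 75 above the underside. 0.3 to 0.6 kg. Origin at the centre of its underside, z up. Starts upright on the table left of the station.
- scrap_1: Broken-off circuit board strip, loose, 60 (x) by 22 (y), 4 mm board with a black pin strip to 11 mm height (pins to 15). Its frame: origin at the centre of its underside, z up.
- scrap_2: Piece of finned aluminium, loose, 62 (x, along the fins) by 22 (y) by 15 high. Its frame: origin at the centre of its underside, z up.
- scrap_3: Corner of a grey plastic housing, loose, 62 (x) by 25 (y), 4 mm with a rib 14 high and two screw posts 12 high. Its frame: origin at the centre of its underside, z up.
- scrap_4: Broken-off circuit board strip, loose, 62 (x) by 24 (y), 4 mm board with a black pin strip to 11 mm height (pins to 15). Its frame: origin at the centre of its underside, z up.
- scrap_5: Piece of finned aluminium, loose, 60 (x, along the fins) by 24 (y) by 15 high. Its frame: origin at the centre of its underside, z up.
- heatsink: Finned aluminium heat sink, 63 (x) by 70 (y) by 34 high, 0.16 kg, standing loose on the plate near one of its two back corners, base down; it must stay there. Its frame: origin at the centre of its underside, z up.
- tin: Round tin 76 in diameter, 58 high, loose on the table behind the scraper; leave alone. Origin under its middle.
- driver: Small screwdriver 135 long (y), 16 thick, loose on the table near its left edge; leave alone.
- ram: Memory stick, flat green board 30 (x) by 133 (y) by 6 high, loose on the table between the tin and the back left corner of the station; leave alone.

How it is judged (in metres and radians):
On the way, in this order (a step that is already met when the one before it is completed fails the run):
1. the catch drawer is pulled out to its stop, with all scraps still on the plate (value of joint drawer above 0.069 m and height (world z) of each of scrap_1, scrap_2, scrap_3, scrap_4, scrap_5 above 0.07 m), for 0.2 s.
2. the scraper has been picked up and brought over the plate (height (world z) of scraper above 0.07 m and x of scraper in the frame of station between -0.16 and 0.12 m and y of scraper in the frame of station between -0.12 and 0.12 m), for 0.1 s.
At the end, for the whole second after the job is handed in: All five scraps lie at rest inside the catch drawer, the drawer is pushed home (within 8 mm of shut), the scraper stands upright on its shoe on the table, its centre on the left of the station, and the heat sink is within 10 mm of where it stood (x of scrap_1 in the frame of drawer_floor between -0.1 and 0.1 m and y of scrap_1 in the frame of drawer_floor between -0.11 and 0.11 m and z of each of scrap_1, scrap_2, scrap_3, scrap_4, scrap_5 in the frame of drawer_floor below 0.06 m and linear speed of each of scrap_1, scrap_2, scrap_3, scrap_4, scrap_5 below 0.03 m/s and x of scrap_2 in the frame of drawer_floor between -0.1 and 0.1 m and y of scrap_2 in the frame of drawer_floor between -0.11 and 0.11 m and x of scrap_3 in the frame of drawer_floor between -0.1 and 0.1 m and y of scrap_3 in the frame of drawer_floor between -0.11 and 0.11 m and x of scrap_4 in the frame of drawer_floor between -0.1 and 0.1 m and y of scrap_4 in the frame of drawer_floor between -0.11 and 0.11 m and x of scrap_5 in the frame of drawer_floor between -0.1 and 0.1 m and y of scrap_5 in the frame of drawer_floor between -0.11 and 0.11 m and value of joint drawer below 0.008 m and height (world z) of scraper between -0.002 and 0.01 m and angle between scraper's own z axis and vertical below 0.12 rad and y of scraper in the frame of station above 0.12 m and linear speed of scraper below 0.02 m/s and distance of heatsink from where it was at the start of the episode below 0.01 m); the robot touches nothing.
It fails at once if the heat sink is shifted by more than 10 mm or tipped (distance of heatsink from where it was at the start of the episode above 0.01 m or angle between heatsink's own z axis and vertical above 0.2 rad).
It fails at once if the fingers push a scrap (only the scraper may touch the scraps) (contact force between any of scrap_1, scrap_2, scrap_3, scrap_4, scrap_5 and the fingers above 1 N).
It fails at once if a bystander (tin, screwdriver or memory stick) is moved by more than 20 mm (distance of any of tin, driver, ram from where it was at the start of the episode above 0.02 m).
It also fails if it takes over 64 s, if anything falls off the work surface, if the arm or the gripper's body presses on something with over 40 N, if the wrist force passes 120 N, or if a joint passes its speed limit or range.

## Robot

A 6-joint arm with a two-finger parallel gripper is mounted at the origin on a cart in front of the work surface, level with it; the furniture and walls round the work are solid. World frame = base frame: x ahead of the robot, y to its left, z up, the work surface at z = 0. Lengths are in mm, angles in rad, forces in N, time in s.
With the tool pointing down it reaches from about 275 to 750 mm from the base axis. Payload 10.2 kg.
Tool frame: the origin (TCP) lies on the front face of the gripper's body, between the roots of the fingers; the fingertips stand 73 mm ahead of it and the grasp point (between the pads) lies 54 mm ahead of it; z points along the fingers, y is the line along which they close (so a half turn about z gives the same grasp; the last joint's range is limited). The gripper opens to 85 mm and grips with 20 to 120 N. Pads are 22 mm wide; open, the fingers measure 114 mm over their backs; the gripper's body (76 mm by 85 mm) begins 54 mm behind the grasp point. The pads swing forward as they close: fully open they stand 13 mm farther back than shut.
Start: joints at [1.003, 0.313, 1.498, -0, 1.331, -0.223], TCP at [177.468, 494.102, 303.894] pointing down, gripper open.
Joint ranges: [-2.94, 2.94], [-0.97, 2.17], [0.19, 2.56], [-1.23, 4.37], [0.02, 3.11], [-2.88, 2.88]. Speed limits (rad/s): [2.39, 2.39, 3.01, 3.14, 3.14, 3.14].

## Interface

Orientations are given as a unit quaternion [w, x, y, z].
In Python, from rig import * gives the robot as it stands.
- The arm moves only by the tool step_arm, never from a script. Its argument "plan" is a list of rows, each an object with "offset": the shift along the tool's x, y, z in cm, a list of three; "rot": the turn, a rotation vector about the tool's x, y, z in degrees, a list of three; "gripper": the finger opening in cm, from 0 to 8.54. In form: [{"offset": [x, y, z], "rot": [wx, wy, wz], "gripper": gripper}, ...]. A call has 1 to 12 rows; each row is the pose to reach, as a shift and turn from the pose commanded when the call began, along the tool's axes at that moment; what a row does not reach only later rows make up. A row lasts 1/10 s, in which the tool goes at most 50 mm and 8.59 degrees, less where a joint would pass 70% of its speed; a pose out of reach is approached as far as the arm can. A call with a gripper value outside its range is refused whole. The fingers move at their own pace and stop on an object; "squeeze" is the grip in N (left out, the last holds). Time passes only in rows, so rows that repeat a pose let the fingers close. It gives the time, the measured TCP pose, the force, the opening and the grip force at its end, in the units of the state.
- sense(): the state, without advancing time (a new reading comes with each control period).
- capture(name): name is "scene" or "top" or "wrist"; returns a dict with "color" (384x512x3 uint8, red, green, blue), "depth" (384x512 float32, mm along the optical axis (not along the pixel's ray), 0 where there is no reading), "vertical_fov" (degrees; the focal length in pixels is half the picture's height over the tangent of half this angle, whatever the lens; pixels are square), "cx", "cy" (the principal point, pixels), "rvec" (rotation vector, rad) and "tvec" (3), from world to camera coordinates, as OpenCV has them; the wrist camera has in their place "mount" (4x4, takes a point from camera to tool coordinates, whose origin is the TCP and whose axes are the flange's). Camera axes: x right, y down, z forward; pixel columns grow to the right and rows downward; lengths in mm; the calibration is good to about 2 mm. A picture is of the moment at which its call begins: read the wrist's pose just before it.
- finish_job(): hands the job in; it is judged then, once.
The state is a dict: "time_s": time; "joints": joint angles; "dq": joint speeds; "tau": joint torques, N m; "eef_pos": TCP position; "ee_rot": TCP orientation; "force": force on the tool from outside, world axes, zero at the start; "wrist_torque": the same for the moment, N m; "grip_width": opening from 0.0 (shut) to 1.0 (fully open); "grip_force": force on a finger pad.
Only numpy, scipy, OpenCV 4.12 (cv2) and the standard library are available. Lean on these libraries where they do the work, as an engineer would, in place of code of your own. Each camera call takes 0.05 s, during which the arm holds its last target. There are 200 camera calls.

## Working session

There is one attempt and no reset: what is moved stays moved. The work goes in short steps, Python scripts to look and compute and a tool call to move; the robot and the scene stay as the last step left them, time stands still between calls to the robot, and variables do not carry over. Pictures are saved under pics/ and viewed, at most 10 in all, crops included, and the job is handed in when it is done.

Besides the shell and the picture viewer there is one more tool, called after "Emit:" by a JSON object that holds its "fn" and its "kwargs". step_arm: Moves the arm, as the interface text tells. Its arguments: {"type":"object","properties":{"plan":{"type":"array"},"squeeze":{"type":"number"}},"required":["plan"]}

```bash
mkdir -p pics; ls
cat > h.py <<'E'
from rig import *
import numpy as np, cv2
def K(c):
    f=c["color"].shape[0]/2/np.tan(np.radians(c["vertical_fov"])/2)
    return f
def cam(c):
    R=cv2.Rodrigues(np.array(c["rvec"],float))[0]; t=np.array(c["tvec"],float).ravel(); return R,t
def cloud(c):
    f=K(c); d=c["depth"].astype(float); h,w=d.shape
    u,v=np.meshgrid(np.arange(w),np.arange(h))
    P=np.stack([(u-c["cx"])/f*d,(v-c["cy"])/f*d,d],-1)
    R,t=cam(c); return (P-t)@R   # world
def save(n,im): cv2.imwrite(f"pics/{n}.png",cv2.cvtColor(im,cv2.COLOR_RGB2BGR))
E
python3 - <<'E'
from h import *
s=sense();print(s)
for n in("scene","top"):
    c=capture(n);np.save(n+".npy",c,allow_pickle=True);R,t=cam(c)
    print(n,K(c),c["cx"],c["cy"],-R.T@t,R[2]); save(n+"0",c["color"])
E
```

```text
pics
{'time_s': 0.0, 'joints': array([ 1.00260280e+00,  3.13422639e-01,  1.49843899e+00,  5.16524058e-06,
        1.33096747e+00, -2.23409167e-01]), 'dq': array([ 0.0003403 , -0.00201439, -0.00138139,  0.00082303,  0.00133551,
        0.00102194]), 'tau': array([ 1.96475215e-03, -4.12268078e+01, -2.59742403e+01, -4.25111193e-05,
        4.04467777e-03,  2.97895315e-05]), 'eef_pos': array([177.37205575, 493.95688284, 303.34829191]), 'ee_rot': array([-2.40669783e-04,  1.71540134e-01,  9.85176939e-01, -5.69462015e-04]), 'force': array([ 1.27952755, -0.09062291,  0.30292349]), 'wrist_torque': array([ 0.00089031, -0.02811472, -0.02322565]), 'grip_force': 0.0, 'grip_width': 1.0014997919943756}
scene 483.0717426782326 256.39669364132163 192.646048747406 [-207.25996454  105.83216004  660.88759354] [ 0.73571192 -0.39182269 -0.55245177]
top 493.6960746339541 254.08249141667278 185.58548602156995 [ 500.50825155 -329.4469734  1056.68243812] [ 0.08625744  0.01134425 -0.99620829]
```

View pics/scene0.png

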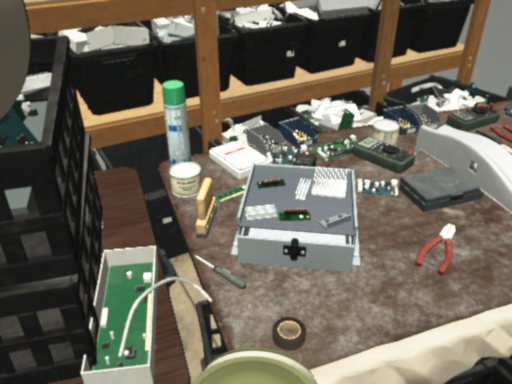

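View pics/top0.png

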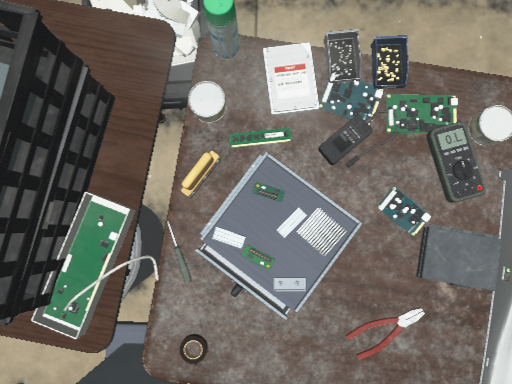

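The scene view shows the station around (297,215), the scraper at (206,208) and the heat sink at the back right. In the top view the station is a rotated square centred near (281,235), with the pull at (236,290), scraper at (200,172), heat sink at (322,231) and scraps at (268,191), (292,222), (229,238), (259,257) and (290,284).

Run:
```python
from h import *
c=np.load("top.npy",allow_pickle=True).item();P=cloud(c);ok=c["depth"]>0
Z=P[...,2]
def at(u,v): return np.round(P[v,u],1)
for n,u,v in [("table",150+40,260),("plate",300,190),("plate2",240,215),("hs",322,231),("scraper",200,172),("tin",207,100),("pull",236,290),("panel",250,280)]: print(n,u,v,at(u,v))
u,v=np.meshgrid(np.arange(512),np.arange(384))
roi=(u>185)&(u<375)&(v>140)&(v<325)&ok
# rims: z 95..106
m=roi&(Z>60)&(Z<112)
pts=P[m][:,:2].astype(np.float32)
m8=m.astype(np.uint8);n,l,st,ce=cv2.connectedComponentsWithStats(m8)
k=1+np.argmax(st[1:,4]);pts=P[l==k][:,:2].astype(np.float32)
print("station rect",cv2.minAreaRect(pts))
h=np.histogram(Z[l==k],bins=np.arange(60,130,2));print(list(zip(h[1],h[0])))
m=(u>175)&(u<225)&(v>145)&(v<200)&ok&(Z>70);print("scraper",cv2.minAreaRect(P[m][:,:2].astype(np.float32)),np.median(Z[m]),m.sum())
```

```text
table 190 260 [ 430.5 -185.6    2.8]
plate 300 190 [ 578.  -409.2   84.8]
plate2 240 215 [ 525.9 -292.1   86.2]
hs 322 231 [ 498.6 -449.7  114.6]
scraper 200 172 [ 607.8 -212.    97.2]
tin 207 100 [ 762.  -216.7   57.9]
pull 236 290 [ 380.9 -288.3   88.3]
panel 250 280 [ 392.6 -313.8   10. ]
station rect ((477.78167724609375, -357.88421630859375), (234.21360778808594, 262.39447021484375), 54.418212890625)
[(np.int64(60), np.int64(12)), (np.int64(62), np.int64(10)), (np.int64(64), np.int64(25)), (np.int64(66), np.int64(17)), (np.int64(68), np.int64(31)), (np.int64(70), np.int64(26)), (np.int64(72), np.int64(77)), (np.int64(74), np.int64(143)), (np.int64(76), np.int64(109)), (np.int64(78), np.int64(30)), (np.int64(80), np.int64(93)), (np.int64(82), np.int64(1019)), (np.int64(84), np.int64(3432)), (np.int64(86), np.int64(3536)), (np.int64(88), np.int64(1513)), (np.int64(90), np.int64(729)), (np.int64(92), np.int64(349)), (np.int64(94), np.int64(203)), (np.int64(96), np.int64(212)), (np.int64(98), np.int64(265)), (np.int64(100), np.int64(418)), (np.int64(102), np.int64(550)), (np.int64(104), np.int64(377)), (np.int64(106), np.int64(115)), (np.int64(108), np.int64(51)), (np.int64(110), np.int64(43)), (np.int64(112), np.int64(0)), (np.int64(114), np.int64(0)), (np.int64(116), np.int64(0)), (np.int64(118), np.int64(0)), (np.int64(120), np.int64(0)), (np.int64(122), np.int64(0)), (np.int64(124), np.int64(0)), (np.int64(126), np.int64(0))]
scraper ((612.5576782226562, -205.23130798339844), (18.64277458190918, 83.57268524169922), 54.192569732666016) 98.78245656626493 451
```

Run:
```python
from h import *
c=np.load("top.npy",allow_pickle=True).item();P=cloud(c);ok=c["depth"]>0
Z=P[...,2];u,v=np.meshgrid(np.arange(512),np.arange(384))
roi=(u>185)&(u<375)&(v>140)&(v<325)&ok
yaw=np.radians(-35.6);C=np.array([487,-365.])
for it in range(3):
    R=np.array([[np.cos(yaw),-np.sin(yaw)],[np.sin(yaw),np.cos(yaw)]])
    Q=(P[...,:2]-C)@R
    rim=roi&(Z>97)&(Z<109)
    L=rim&(abs(Q[...,1]-110)<14)&(abs(Q[...,0])<90);Rr=rim&(abs(Q[...,1]+110)<14)&(abs(Q[...,0])<90)
    B=rim&(abs(Q[...,0]-103)<14)&(abs(Q[...,1])<95)
    aL=np.polyfit(Q[L][:,0],Q[L][:,1],1);aR=np.polyfit(Q[Rr][:,0],Q[Rr][:,1],1);aB=np.polyfit(Q[B][:,1],Q[B][:,0],1)
    print(np.round(np.degrees(yaw),2),C,aL,aR,aB,L.sum(),Rr.sum(),B.sum(),[np.round(np.percentile(x,[2,98]),1) for x in(Q[L][:,1],Q[Rr][:,1],Q[B][:,0])])
    d=(aL[0]+aR[0]-aB[0])/3; sh=np.array([aB[1]-106,(aL[1]+aR[1])/2]);
    C=C+R@sh; yaw+=d
R=np.array([[np.cos(yaw),-np.sin(yaw)],[np.sin(yaw),np.cos(yaw)]]);Q=(P[...,:2]-C)@R
np.savez("st.npz",C=C,yaw=yaw)
print("final",C,np.degrees(yaw))
# lip edge, plate front
f=roi&(Z>80)&(Z<91)&(abs(Q[...,1])<100);
for y0 in(-80,-40,40,80):
    s=f&(abs(Q[...,1]-y0)<12);print("lip x",y0,np.percentile(Q[s][:,0],1))
# panel top z~76
s=roi&(Z>70)&(Z<81)&(Q[...,0]<-103)&(abs(Q[...,1])<95);print("panel",np.percentile(Q[s][:,0],[3,50,97]),np.median(Z[s]))
s=roi&(Z>79)&(Z<95)&(Q[...,0]<-112)&(abs(Q[...,1])<30);print("fin",np.percentile(Q[s],[3,50,97],axis=0),np.median(Z[s]),s.sum())
# scraps
m=(roi&(Z>109)&(abs(Q[...,0])<98)&(abs(Q[...,1])<102))
pts=Q[m].astype(np.float32);print("hs",cv2.minAreaRect(pts),Z[m].max(), pts.min(0),pts.max(0))
m=(u>175)&(u<225)&(v>145)&(v<200)&ok&(Z>85);print("scraper st",cv2.minAreaRect(Q[m].astype(np.float32)),"world",cv2.minAreaRect(P[m][:,:2].astype(np.float32)))
# rectified ortho view in station frame (plate plane z=86), 2px/mm
f=K(c);Rc,t=cam(c)
X,Y=np.meshgrid(np.arange(-160,120,.5),np.arange(-130,130,.5)) 
# up=+x, left=+y
gx=np.arange(120,-160,-.5);gy=np.arange(130,-130,-.5);GY,GX=np.meshgrid(gy,gx)
W=np.stack([GX,GY],-1)@R.T+C;W=np.concatenate([W,np.full(W.shape[:2]+(1,),86.)],-1)
p=W@Rc.T+t;mu=(p[...,0]/p[...,2]*f+c["cx"]).astype(np.float32);mv=(p[...,1]/p[...,2]*f+c["cy"]).astype(np.float32)
save("ortho",cv2.remap(c["color"],mu,mv,cv2.INTER_CUBIC))
```

```text
-35.6 [ 487. -365.] [1.17465805e-02 1.11672959e+02] [-3.04658573e-03 -1.12369351e+02] [8.86420360e-03 1.14276057e+02] 318 346 232 [array([ 98.7, 115.3]), array([-116.4,  -98.8]), array([ 91.3, 117. ])]
-35.6 [ 493.52657534 -370.10080143] [1.42951695e-02 1.11981689e+02] [-5.16107892e-03 -1.12128912e+02] [1.57542156e-04 1.07640924e+02] 319 342 330 [array([ 98.6, 115.7]), array([-116. , -100.3]), array([104.9, 111.1])]
-35.43 [ 494.81790537 -371.11594541] [1.16649505e-02 1.12045721e+02] [-7.05699141e-03 -1.12003089e+02] [3.14629377e-03 1.06000508e+02] 318 344 330 [array([ 98.9, 115.8]), array([-116. ,  -98.8]), array([103.1, 109.5])]
final [ 494.83067694 -371.09887139] -35.403780959132305
lip x -80 -104.45619054352935
lip x -40 -103.84516132074879
lip x 40 -103.16106256790682
lip x 80 -103.15372073415243
panel [-129.23431625 -125.99981156 -123.25299957] 75.44181180737068
fin [[-151.51774767   -6.04815207]
 [-140.39750135    0.79830299]
 [-129.06237625    7.0671005 ]] 86.1595170999897 92
hs ((48.19313049316406, -62.34395217895508), (65.9052505493164, 62.88849639892578), 84.62971496582031) 124.00866660765844 [ 14.298454 -98.02033 ] [ 80.66711  -27.500795]
scraper st ((-0.13394927978515625, 203.4656982421875), (18.526588439941406, 83.57070922851562), 89.63780212402344) world ((612.5962524414062, -205.1785430908203), (18.526596069335938, 83.5706787109375), 54.233985900878906)
```

View pics/ortho.png

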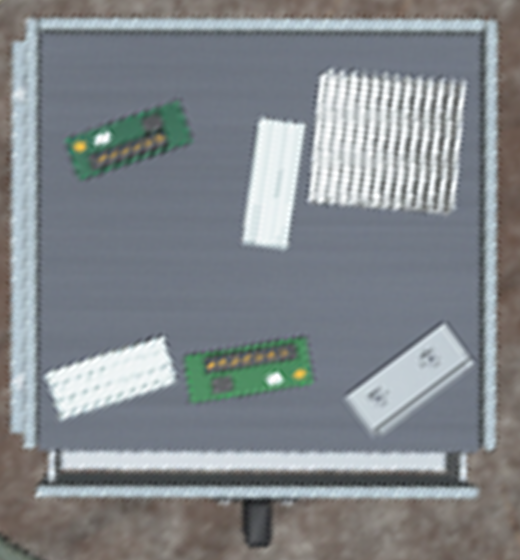

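The rectified plate (0.5 mm/px) shows five scraps at (128,138), (273,183), (110,378), (249,369) and (410,378), the heat sink at (388,140), and the fin at (257,522). That puts the drawer about 17 mm out.

```bash
cat >> h.py <<'E'
from scipy.spatial.transform import Rotation as Ro
_s=np.load("st.npz"); C=_s["C"]; yaw=float(_s["yaw"])
RS=np.array([[np.cos(yaw),-np.sin(yaw)],[np.sin(yaw),np.cos(yaw)]])
def w(x,y,z): return np.r_[C+RS@np.array([x,y]),z]
def tool():
    s=sense();q=s["ee_rot"];return s,Ro.from_quat([q[1],q[2],q[3],q[0]]).as_matrix()
def go(name,p,ang=None,R=None):
    """print offset (cm) and turn (deg) from present pose to world TCP p with tool down, tool y at ang deg"""
    s,R0=tool()
    rot=np.zeros(3)
    if ang is not None:
        a=np.radians(ang);y=np.array([np.cos(a),np.sin(a),0]);z=np.array([0,0,-1.]);x=np.cross(y,z)
        rot=np.degrees(Ro.from_matrix(R0.T@np.stack([x,y,z],1)).as_rotvec())
    print(name,"off cm",np.round(R0.T@(np.asarray(p)-s["eef_pos"])/10,2),"rot",np.round(rot,2),"world",np.round(p))
def st():
    s,R=tool();p=s["eef_pos"];q=(p[:2]-C)@RS
    print("t",s["time_s"],"tcp",np.round(p,1),"station",np.round(q,1),"F",np.round(s["force"],1),"w",np.round(s["grip_width"],3),"gf",np.round(s["grip_force"],1),"j",np.round(s["joints"],2))
E
python3 - <<'E'
from h import *
SY=np.degrees(yaw)+90
for n in("top","scene"):
    c=np.load(n+".npy",allow_pickle=True).item();P=cloud(c);m=(c["depth"]>0)&(P[...,2]>130)&(P[...,0]<750)&(P[...,0]>150)&(P[...,1]<500)
    q=P[m];print(n,m.sum(),q.min(0) if m.any() else "",q.max(0) if m.any() else "")
go("wp",(400,100,304),SY);go("above",w(-145,.5,220),SY);go("grip",w(-145,.5,130),SY)
E
```

```text
top 14757 [325.11633477 -11.6944385  130.10820488] [749.98489726 119.81078028 404.44202226]
scene 19624 [324.01347701 -10.07133286 130.02714661] [749.85969494 200.32648868 403.17992205]
wp off cm [-34.27 -29.55  -0.04] rot [-7.000e-02 -1.000e-02  1.565e+01] world [400 100 304]
above off cm [-45.17 -66.72   8.4 ] rot [-7.000e-02 -1.000e-02  1.565e+01] world [ 377. -287.  220.]
grip off cm [-45.17 -66.71  17.4 ] rot [-7.000e-02 -1.000e-02  1.565e+01] world [ 377. -287.  130.]
```

Run:
```python
from h import *
G={}
for n in("top","scene"):
    c=np.load(n+".npy",allow_pickle=True).item();P=cloud(c);m=(c["depth"]>0)&(P[...,0]<700)&(P[...,0]>100)&(P[...,1]<700)&(P[...,1]>-150)&(P[...,2]>40)
    for x,y,z in P[m]:
        k=(int(x//50)*50,int(y//50)*50);G[k]=max(G.get(k,0),int(z))
for x in range(650,50,-50): print(x,[G.get((x,y),0) for y in range(650,-200,-50)])
```

```text
650 [0, 0, 0, 0, 0, 0, 0, 0, 0, 0, 0, 339, 383, 404, 0, 0, 0]
600 [0, 0, 0, 0, 0, 0, 0, 0, 0, 0, 0, 335, 387, 403, 0, 0, 0]
550 [0, 0, 0, 0, 0, 0, 0, 0, 0, 0, 0, 370, 400, 402, 53, 0, 0]
500 [0, 0, 0, 0, 0, 0, 0, 0, 0, 0, 0, 369, 402, 402, 53, 54, 0]
450 [0, 0, 0, 0, 0, 0, 0, 0, 0, 0, 208, 342, 402, 402, 54, 54, 0]
400 [0, 0, 0, 0, 0, 0, 0, 0, 0, 0, 300, 300, 402, 0, 82, 69, 0]
350 [0, 0, 0, 0, 0, 0, 0, 0, 0, 157, 344, 402, 402, 97, 93, 0, 0]
300 [0, 0, 0, 0, 0, 0, 0, 0, 0, 0, 206, 402, 402, 85, 0, 0, 0]
250 [0, 0, 0, 0, 0, 0, 0, 0, 0, 0, 0, 53, 53, 54, 0, 0, 0]
200 [0, 0, 0, 0, 0, 0, 0, 0, 0, 0, 0, 0, 0, 0, 0, 0, 0]
150 [0, 0, 0, 0, 0, 0, 0, 0, 0, 0, 0, 0, 0, 0, 0, 0, 0]
100 [0, 0, 0, 0, 0, 0, 0, 0, 0, 0, 0, 0, 0, 0, 235, 0, 0]
```

Run:
```python
from h import *
SY=np.degrees(yaw)+90
go("up",(177.4,494,540));go("wp1",(340,120,540),SY);go("wp2",w(-145,.5,540),SY)
```

```text
up off cm [ 1.000e-02 -2.000e-02 -2.366e+01] rot [0. 0. 0.] world [177. 494. 540.]
wp1 off cm [-27.94 -29.73 -23.63] rot [-7.000e-02 -1.000e-02  1.565e+01] world [340 120 540]
wp2 off cm [-45.16 -66.75 -23.6 ] rot [-7.000e-02 -1.000e-02  1.565e+01] world [ 377. -287.  540.]
```

Emit:
{"fn": "step_arm", "kwargs": {"plan": [{"offset": [0,0,-5],"rot": [0,0,0],"gripper": 8.5},{"offset": [0,0,-10],"rot": [0,0,0],"gripper": 8.5},{"offset": [0,0,-15],"rot": [0,0,0],"gripper": 8.5},{"offset": [0,0,-20],"rot": [0,0,0],"gripper": 8.5},{"offset": [0,0,-23.6],"rot": [0,0,0],"gripper": 8.5},{"offset": [0,0,-23.6],"rot": [0,0,0],"gripper": 8.5}]}}

```text
time_s: 0.7
eef_pos: [177.3, 493.8, 544.4]
ee_rot: [0.002, 0.172, 0.985, 0.004]
force: [0.3, 0.3, -0.6]
grip_width: 0.995
grip_force: 0.0
```

Emit:
{"fn": "step_arm", "kwargs": {"plan": [{"offset": [-3.1,-3.3,0],"rot": [0,0,0],"gripper": 8.5},{"offset": [-6.2,-6.6,0],"rot": [0,0,3],"gripper": 8.5},{"offset": [-9.3,-9.9,0],"rot": [0,0,6],"gripper": 8.5},{"offset": [-12.4,-13.2,0],"rot": [0,0,9],"gripper": 8.5},{"offset": [-15.5,-16.5,0],"rot": [0,0,12],"gripper": 8.5},{"offset": [-18.6,-19.8,0],"rot": [0,0,15.6],"gripper": 8.5},{"offset": [-21.7,-23.1,0],"rot": [0,0,15.6],"gripper": 8.5},{"offset": [-24.8,-26.4,0],"rot": [0,0,15.6],"gripper": 8.5},{"offset": [-27.9,-29.7,0],"rot": [0,0,15.6],"gripper": 8.5},{"offset": [-27.9,-29.7,0],"rot": [0,0,15.6],"gripper": 8.5},{"offset": [-27.9,-29.7,0],"rot": [0,0,15.6],"gripper": 8.5}]}}

```text
time_s: 1.8
eef_pos: [339.9, 119.7, 539.2]
ee_rot: [-0.001, 0.305, 0.952, -0.0]
force: [-0.1, 0.3, 0.3]
grip_width: 0.996
grip_force: 0.0
```

Run:
```python
from h import *
SY=np.degrees(yaw)+90
st();go("wp2",w(-145,.5,540),SY);go("above",w(-145,.5,240),SY);go("grip",w(-145,.5,130),SY)
```

```text
t 1.8 tcp [339.9 119.7 539.2] station [-410.6  310.3] F [-0.1  0.3  0.3] w 0.996 gf 0.0 j [ 0.01 -0.11  1.37  0.    1.88 -0.94]
wp2 off cm [-26.61 -30.94  -0.1 ] rot [-0.04 -0.08 -0.1 ] world [ 377. -287.  540.]
above off cm [-26.65 -30.91  29.9 ] rot [-0.04 -0.08 -0.1 ] world [ 377. -287.  240.]
grip off cm [-26.67 -30.91  40.9 ] rot [-0.04 -0.08 -0.1 ] world [ 377. -287.  130.]
```

Emit:
{"fn": "step_arm", "kwargs": {"plan": [{"offset": [-3.3,-3.8,0],"rot": [0,0,0],"gripper": 8.5},{"offset": [-6.6,-7.7,0],"rot": [0,0,0],"gripper": 8.5},{"offset": [-9.9,-11.5,0],"rot": [0,0,0],"gripper": 8.5},{"offset": [-13.2,-15.3,0],"rot": [0,0,0],"gripper": 8.5},{"offset": [-16.5,-19.1,0],"rot": [0,0,0],"gripper": 8.5},{"offset": [-19.8,-22.9,1],"rot": [0,0,0],"gripper": 8.5},{"offset": [-23.1,-26.8,3],"rot": [0,0,0],"gripper": 8.5},{"offset": [-25.8,-30.0,6],"rot": [0,0,0],"gripper": 8.5},{"offset": [-26.6,-30.9,10],"rot": [0,0,0],"gripper": 8.5},{"offset": [-26.6,-30.9,14],"rot": [0,0,0],"gripper": 8.5},{"offset": [-26.6,-30.9,18],"rot": [0,0,0],"gripper": 8.5},{"offset": [-26.6,-30.9,18],"rot": [0,0,0],"gripper": 8.5}]}}

```text
time_s: 3.0
eef_pos: [377.9, -283.4, 355.5]
ee_rot: [-0.004, 0.303, 0.953, 0.003]
force: [-0.0, -0.2, 1.0]
grip_width: 0.991
grip_force: 0.0
```

Run:
```python
from h import *
SY=np.degrees(yaw)+90
st();go("grip",w(-145,.5,130),SY)
s,R=tool();c=capture("wrist");save("wr1",c["color"]);print(K(c),c["cx"],c["cy"],np.round(c["mount"],3))
f=K(c);d=c["depth"].astype(float);u,v=np.meshgrid(np.arange(512),np.arange(384))
P=np.stack([(u-c["cx"])/f*d,(v-c["cy"])/f*d,d],-1);M=np.array(c["mount"])
W=(P@M[:3,:3].T+M[:3,3])@R.T+s["eef_pos"];Q=(W[...,:2]-C)@RS
Z=W[...,2]
m=(d>0)&(Z>80)&(Z<95)&(Q[...,0]<-126)&(Q[...,0]>-165)&(abs(Q[...,1])<30);print("fin",m.sum(),np.percentile(Q[m],[3,50,97],axis=0) if m.any() else "", np.median(Z[m]) if m.any() else "")
m=(d>0)&(Z>78)&(Z<92)&(Q[...,0]<-60)&(Q[...,0]>-115)&(abs(Q[...,1])<40);print("lip",m.sum(),np.percentile(Q[m][:,0],1) if m.any() else "",np.median(Z[m]) if m.any() else "")
```

```text
t 3.0 tcp [ 377.9 -283.4  355.5] station [-146.2    3.7] F [-0.  -0.2  1. ] w 0.991 gf 0.0 j [-0.89  0.16  1.55  0.    1.44 -1.85]
grip off cm [-0.32 -0.39 22.55] rot [ 0.16 -0.53  0.18] world [ 377. -287.  130.]
299.34401280449447 256.0936957670905 189.3702318888517 [[-1.0000e-03 -9.6000e-01 -2.8000e-01  7.1717e+01]
 [ 1.0000e+00 -1.0000e-03  0.0000e+00  9.6200e-01]
 [-1.0000e-03 -2.8000e-01  9.6000e-01 -7.0429e+01]
 [ 0.0000e+00  0.0000e+00  0.0000e+00  1.0000e+00]]
fin 235 [[-154.19749328   -3.84484883]
 [-143.91892647    3.15463838]
 [-132.98088915    8.98675622]] 86.88058845866328
lip 2345 -106.66962919595447 86.8077839201406
```

View pics/wr1.png

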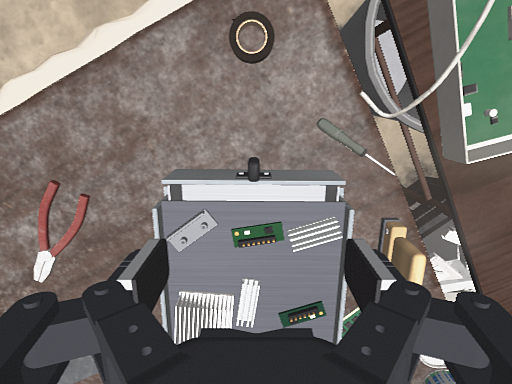

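The wrist view shows the fin at (253,168) under the gripper, and both fingers clear of it.

Emit:
{"fn": "step_arm", "kwargs": {"plan": [{"offset": [0,0,4],"rot": [0,0,0],"gripper": 6},{"offset": [0,0,8],"rot": [0,0,0],"gripper": 6},{"offset": [0,0,12],"rot": [0,0,0],"gripper": 6},{"offset": [0,0,16],"rot": [0,0,0],"gripper": 6},{"offset": [0,0,19],"rot": [0,0,0],"gripper": 6},{"offset": [0,0,21.5],"rot": [0,0,0],"gripper": 6},{"offset": [0,0,22.9],"rot": [0,0,0],"gripper": 6},{"offset": [0,0,22.9],"rot": [0,0,0],"gripper": 6},{"offset": [0,0,22.9],"rot": [0,0,0],"gripper": 6}]}}

```text
time_s: 3.95
eef_pos: [379.1, -286.3, 132.8]
ee_rot: [0.001, 0.303, 0.953, -0.001]
force: [0.7, 0.4, 0.5]
grip_width: 0.704
grip_force: 0.0
```

Run:
```python
from h import *
st();go("grip",w(-145,.5,130),np.degrees(yaw)+90)
```

```text
t 3.95 tcp [ 379.1 -286.3  132.8] station [-143.4    2.1] F [0.7 0.4 0.5] w 0.704 gf 0.0 j [-0.89  0.42  1.85  0.    0.87 -1.85]
grip off cm [ 0.16 -0.16  0.28] rot [-0.05  0.18  0.11] world [ 377. -287.  130.]
```

Emit:
{"fn": "step_arm", "kwargs": {"plan": [{"offset": [0,0,0],"rot": [0,0,0],"gripper": 3},{"offset": [0,0,0],"rot": [0,0,0],"gripper": 2},{"offset": [0,0,0],"rot": [0,0,0],"gripper": 1},{"offset": [0,0,0],"rot": [0,0,0],"gripper": 0.5},{"offset": [0,0,0],"rot": [0,0,0],"gripper": 0.5},{"offset": [0,0,0],"rot": [0,0,0],"gripper": 0.5},{"offset": [0,0,0],"rot": [0,0,0],"gripper": 0.5}], "squeeze": 30}}

```text
time_s: 4.65
eef_pos: [377.8, -286.3, 131.7]
ee_rot: [0.001, 0.304, 0.953, -0.001]
force: [-4.0, -2.3, 6.2]
grip_width: 0.16
grip_force: 33.2
```

Emit:
{"fn": "step_arm", "kwargs": {"plan": [{"offset": [1,0,0],"rot": [0,0,0],"gripper": 0.5},{"offset": [2,0,0],"rot": [0,0,0],"gripper": 0.5},{"offset": [3,0,0],"rot": [0,0,0],"gripper": 0.5},{"offset": [4,0,0],"rot": [0,0,0],"gripper": 0.5},{"offset": [5,0,0],"rot": [0,0,0],"gripper": 0.5},{"offset": [5.5,0,0],"rot": [0,0,0],"gripper": 0.5},{"offset": [5.8,0,0],"rot": [0,0,0],"gripper": 0.5},{"offset": [6.0,0,0],"rot": [0,0,0],"gripper": 0.5},{"offset": [6.0,0,0],"rot": [0,0,0],"gripper": 0.5},{"offset": [6.0,0,0],"rot": [0,0,0],"gripper": 0.5}]}}

```text
time_s: 5.65
eef_pos: [331.3, -253.0, 131.8]
ee_rot: [0.005, 0.304, 0.953, -0.002]
force: [22.2, -10.9, -12.9]
grip_width: 0.159
grip_force: 30.5
```

Run:
```python
from h import *
st()
c=capture("top");P=cloud(c);Q=(P[...,:2]-C)@RS;Z=P[...,2]
s=(c["depth"]>0)&(Z>70)&(Z<81)&(Q[...,0]<-135)&(Q[...,0]>-200)&(abs(abs(Q[...,1])-75)<20);print("panel",np.percentile(Q[s][:,0],[5,50,95]),s.sum())
```

```text
t 5.65 tcp [ 331.3 -253.   131.8] station [-201.7    1.5] F [ 22.2 -10.9 -12.9] w 0.159 gf 30.5 j [-0.94  0.32  2.02  0.    0.79 -1.89]
panel [-185.09494896 -181.87619346 -179.36553339] 140
```

Emit:
{"fn": "step_arm", "kwargs": {"plan": [{"offset": [-0.15,0,0],"rot": [0,0,0],"gripper": 3},{"offset": [-0.15,0,0],"rot": [0,0,0],"gripper": 5},{"offset": [-0.15,0,0],"rot": [0,0,0],"gripper": 6},{"offset": [0,0,-3],"rot": [0,0,0],"gripper": 6},{"offset": [0,0,-7],"rot": [0,0,0],"gripper": 6},{"offset": [0,0,-11],"rot": [0,0,0],"gripper": 6},{"offset": [0,0,-12],"rot": [0,0,0],"gripper": 6},{"offset": [0,0,-12],"rot": [0,0,0],"gripper": 6}]}}

```text
time_s: 6.5
eef_pos: [328.9, -251.0, 251.7]
ee_rot: [0.001, 0.304, 0.953, -0.001]
force: [-0.1, -0.3, -1.3]
grip_width: 0.7
grip_force: 0.0
```

Run:
```python
from h import *
SY=np.degrees(yaw)+90
st();go("mid",w(-100,203.5,250),SY);go("abv",w(0,203.5,250),SY)
```

```text
t 6.5 tcp [ 328.9 -251.   251.7] station [-204.9    1.8] F [-0.1 -0.3 -1.3] w 0.7 gf 0.0 j [-0.94  0.12  1.89 -0.    1.13 -1.89]
mid off cm [-10.5   20.16   0.18] rot [-0.04  0.13  0.05] world [ 531. -147.  250.]
abv off cm [-20.5   20.15   0.2 ] rot [-0.04  0.13  0.05] world [ 613. -205.  250.]
```

Emit:
{"fn": "step_arm", "kwargs": {"plan": [{"offset": [-2.5,2.5,0],"rot": [0,0,0],"gripper": 6},{"offset": [-5.5,5.5,0],"rot": [0,0,0],"gripper": 6},{"offset": [-8.5,8.5,0],"rot": [0,0,0],"gripper": 6},{"offset": [-11.5,11.5,0],"rot": [0,0,0],"gripper": 6},{"offset": [-14.5,14.5,0],"rot": [0,0,0],"gripper": 6},{"offset": [-17.5,17.2,0],"rot": [0,0,0],"gripper": 6},{"offset": [-19.7,19.5,0],"rot": [0,0,0],"gripper": 6},{"offset": [-20.5,20.2,0],"rot": [0,0,0],"gripper": 6},{"offset": [-20.5,20.2,0],"rot": [0,0,0],"gripper": 6},{"offset": [-20.5,20.2,0],"rot": [0,0,0],"gripper": 6}]}}

```text
time_s: 7.5
eef_pos: [612.2, -204.8, 249.1]
ee_rot: [-0.002, 0.304, 0.953, 0.0]
force: [-0.6, 0.1, 0.3]
grip_width: 0.704
grip_force: 0.0
```

```bash
cat >> h.py <<'E'
def wrist():
    s,R=tool();c=capture("wrist")
    f=K(c);d=c["depth"].astype(float);u,v=np.meshgrid(np.arange(512),np.arange(384))
    P=np.stack([(u-c["cx"])/f*d,(v-c["cy"])/f*d,d],-1);M=np.array(c["mount"])
    W=(P@M[:3,:3].T+M[:3,3])@R.T+s["eef_pos"];return c,W,(W[...,:2]-C)@RS,d>0
E
python3 - <<'E'
from h import *
SY=np.degrees(yaw)+90
st();c,W,Q,ok=wrist();Z=W[...,2]
m=ok&(Z>88)&(Z<104)&(abs(Q[...,0])<70)&(abs(Q[...,1]-203)<35);print(m.sum(),np.median(Z[m]),cv2.minAreaRect(Q[m].astype(np.float32)))
go("abv",w(0,203.5,250),SY);go("grip",w(0,203.5,129),SY)
E
```

```text
t 7.5 tcp [ 612.2 -204.8  249.1] station [ -0.7 203.6] F [-0.6  0.1  0.3] w 0.704 gf 0.0 j [-0.5   0.62  1.17 -0.    1.35 -1.46]
2251 100.3490505295567 ((-2.5885658264160156, 205.76194763183594), (81.93975830078125, 17.80548667907715), 0.40184280276298523)
abv off cm [-0.07  0.01 -0.03] rot [-0.02 -0.12  0.02] world [ 613. -205.  250.]
grip off cm [-0.09  0.02 12.07] rot [-0.02 -0.12  0.02] world [ 613. -205.  129.]
```

Emit:
{"fn": "step_arm", "kwargs": {"plan": [{"offset": [0,0.1,3],"rot": [0,0,0],"gripper": 6},{"offset": [0,0.1,6],"rot": [0,0,0],"gripper": 6},{"offset": [0,0.1,9],"rot": [0,0,0],"gripper": 6},{"offset": [0,0.1,11],"rot": [0,0,0],"gripper": 6},{"offset": [0,0.1,12],"rot": [0,0,0],"gripper": 6},{"offset": [0,0.1,12],"rot": [0,0,0],"gripper": 6},{"offset": [0,0.1,12],"rot": [0,0,0],"gripper": 6}], "squeeze": 60}}

```text
time_s: 8.25
eef_pos: [613.7, -204.3, 132.1]
ee_rot: [0.001, 0.304, 0.953, -0.0]
force: [-0.2, 0.5, 0.9]
grip_width: 0.702
grip_force: 0.0
```

Emit:
{"fn": "step_arm", "kwargs": {"plan": [{"offset": [0,0,0],"rot": [0,0,0],"gripper": 4},{"offset": [0,0,0],"rot": [0,0,0],"gripper": 3},{"offset": [0,0,0],"rot": [0,0,0],"gripper": 2},{"offset": [0,0,0],"rot": [0,0,0],"gripper": 1},{"offset": [0,0,0],"rot": [0,0,0],"gripper": 0.5},{"offset": [0,0,0],"rot": [0,0,0],"gripper": 0.5},{"offset": [0,0,0],"rot": [0,0,0],"gripper": 0.5},{"offset": [0,0,0],"rot": [0,0,0],"gripper": 0.5}], "squeeze": 60}}

```text
time_s: 9.05
eef_pos: [613.7, -204.3, 131.5]
ee_rot: [0.0, 0.304, 0.953, -0.0]
force: [-1.6, -1.1, 6.0]
grip_width: 0.204
grip_force: 59.8
```

Run:
```python
from h import *
st()
```

```text
t 9.05 tcp [ 613.7 -204.3  131.5] station [2.000e-01 2.048e+02] F [-1.6 -1.1  6. ] w 0.204 gf 59.8 j [-0.5   0.74  1.29 -0.    1.11 -1.46]
```

Run:
```python
from h import *
SX=np.degrees(yaw)
go("lift",w(0.2,204.8,280),SX+90);go("over",w(87,39,280),SX)
```

```text
lift off cm [-1.000e-02 -1.000e-02 -1.485e+01] rot [-0.01  0.06  0.05] world [ 614. -204.  280.]
over off cm [ -8.68 -16.59 -14.84] rot [4.000e-02 6.000e-02 9.005e+01] world [ 588. -390.  280.]
```

Emit:
{"fn": "step_arm", "kwargs": {"plan": [{"offset": [0,0,-2],"rot": [0,0,0],"gripper": 0.5},{"offset": [0,0,-5],"rot": [0,0,0],"gripper": 0.5},{"offset": [0,0,-8],"rot": [0,0,0],"gripper": 0.5},{"offset": [0,0,-11],"rot": [0,0,0],"gripper": 0.5},{"offset": [0,0,-14],"rot": [0,0,0],"gripper": 0.5},{"offset": [0,0,-14.8],"rot": [0,0,0],"gripper": 0.5},{"offset": [-1.5,-3,-14.8],"rot": [0,0,8],"gripper": 0.5},{"offset": [-3,-6,-14.8],"rot": [0,0,16],"gripper": 0.5},{"offset": [-5,-9,-14.8],"rot": [0,0,24],"gripper": 0.5},{"offset": [-6.5,-12,-14.8],"rot": [0,0,32],"gripper": 0.5},{"offset": [-8,-15,-14.8],"rot": [0,0,40],"gripper": 0.5},{"offset": [-8.7,-16.6,-14.8],"rot": [0,0,48],"gripper": 0.5}]}}

```text
time_s: 10.25
eef_pos: [587.3, -392.2, 275.9]
ee_rot: [-0.002, 0.668, 0.744, -0.0]
force: [0.3, 0.3, -4.4]
grip_width: 0.201
grip_force: 59.4
```

Emit:
{"fn": "step_arm", "kwargs": {"plan": [{"offset": [0,0,0],"rot": [0,0,8],"gripper": 0.5},{"offset": [0,0,0],"rot": [0,0,16],"gripper": 0.5},{"offset": [0,0,0],"rot": [0,0,24],"gripper": 0.5},{"offset": [0,0,0],"rot": [0,0,32],"gripper": 0.5},{"offset": [0,0,0],"rot": [0,0,40],"gripper": 0.5},{"offset": [0,0,0],"rot": [0,0,42],"gripper": 0.5},{"offset": [0,0,0],"rot": [0,0,42],"gripper": 0.5},{"offset": [0,0,0],"rot": [0,0,42],"gripper": 0.5}]}}

```text
time_s: 11.05
eef_pos: [588.3, -389.6, 277.3]
ee_rot: [-0.001, 0.888, 0.46, -0.0]
force: [0.1, -0.2, -4.5]
grip_width: 0.202
grip_force: 59.5
```

Run:
```python
from h import *
st();SX=np.degrees(yaw);go("over",w(87,39,280),SX);go("down",w(87,39,222),SX)
c=capture("top");P=cloud(c);Q=(P[...,:2]-C)@RS;Z=P[...,2];np.save("t2.npy",c,allow_pickle=True)
u0,v0,u1,v1=180,130,370,320
save("t2",cv2.resize(c["color"][v0:v1,u0:u1],None,fx=3,fy=3,interpolation=cv2.INTER_CUBIC))
m=(c["depth"]>0)&(Z>109)&(Z<126)&(Q[...,0]<90)&(Q[...,0]>5)&(Q[...,1]<-15)&(Q[...,1]>-105);print("hs",Q[m].min(0),Q[m].max(0))
```

```text
t 11.05 tcp [ 588.3 -389.6  277.3] station [86.9 39.1] F [ 0.1 -0.2 -4.5] w 0.202 gf 59.5 j [-0.75  0.76  0.87  0.    1.52 -0.13]
over off cm [-0.01  0.01 -0.27] rot [-0.13 -0.02  0.12] world [ 588. -390.  280.]
down off cm [-0.01  0.02  5.53] rot [-0.13 -0.02  0.12] world [ 588. -390.  222.]
hs [ 14.28416905 -97.62979701] [ 80.51439777 -43.20360732]
```

View pics/t2.png

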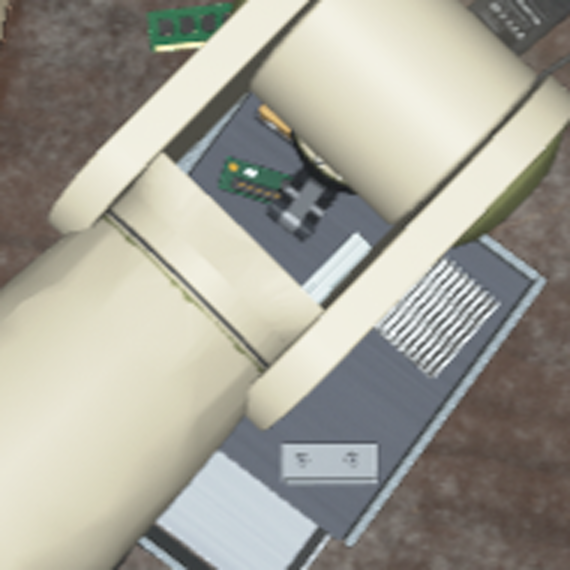

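The top view shows the gripper and rib at (300,200) over the back of the plate, the housing scrap at (330,463), and the heat sink unmoved at (440,318).

Emit:
{"fn": "step_arm", "kwargs": {"plan": [{"offset": [0,0,2],"rot": [0,0,0],"gripper": 0.5},{"offset": [0,0,4],"rot": [0,0,0],"gripper": 0.5},{"offset": [0,0,5],"rot": [0,0,0],"gripper": 0.5},{"offset": [0,0,5.5],"rot": [0,0,0],"gripper": 0.5},{"offset": [0,0,5.5],"rot": [0,0,0],"gripper": 0.5},{"offset": [0,0,5.5],"rot": [0,0,0],"gripper": 0.5}]}}

```text
time_s: 11.7
eef_pos: [588.6, -389.9, 224.9]
ee_rot: [0.001, 0.888, 0.459, 0.0]
force: [0.1, -0.3, -4.9]
grip_width: 0.201
grip_force: 59.5
```

Emit:
{"fn": "step_arm", "kwargs": {"plan": [{"offset": [0,0,0.1],"rot": [0,0,0],"gripper": 0.5},{"offset": [0,0,0.2],"rot": [0,0,0],"gripper": 0.5},{"offset": [0,0,0.2],"rot": [0,0,0],"gripper": 0.5}]}}

```text
time_s: 12.0
eef_pos: [588.4, -389.7, 222.0]
ee_rot: [0.0, 0.888, 0.459, 0.0]
force: [-0.1, -0.3, -3.4]
grip_width: 0.205
grip_force: 59.5
```

Emit:
{"fn": "step_arm", "kwargs": {"plan": [{"offset": [0,0,0.1],"rot": [0,0,0],"gripper": 0.5},{"offset": [0,0,0.2],"rot": [0,0,0],"gripper": 0.5},{"offset": [0,0,0.2],"rot": [0,0,0],"gripper": 0.5}]}}

```text
time_s: 12.3
eef_pos: [588.4, -389.7, 219.7]
ee_rot: [-0.0, 0.888, 0.459, -0.0]
force: [-0.5, 0.2, -4.3]
grip_width: 0.198
grip_force: 59.5
```

Emit:
{"fn": "step_arm", "kwargs": {"plan": [{"offset": [0,0,0.1],"rot": [0,0,0],"gripper": 0.5},{"offset": [0,0,0.1],"rot": [0,0,0],"gripper": 0.5},{"offset": [0,0,0.1],"rot": [0,0,0],"gripper": 0.5}]}}

```text
time_s: 12.6
eef_pos: [588.4, -389.7, 218.9]
ee_rot: [-0.0, 0.888, 0.459, -0.0]
force: [1.2, 0.9, -3.8]
grip_width: 0.209
grip_force: 59.5
```

Emit:
{"fn": "step_arm", "kwargs": {"plan": [{"offset": [0,0,0.1],"rot": [0,0,0],"gripper": 0.5},{"offset": [0,0,0.1],"rot": [0,0,0],"gripper": 0.5},{"offset": [0,0,0.1],"rot": [0,0,0],"gripper": 0.5}]}}

```text
time_s: 12.9
eef_pos: [588.4, -389.7, 217.9]
ee_rot: [-0.0, 0.888, 0.459, -0.0]
force: [0.1, -0.5, -3.7]
grip_width: 0.204
grip_force: 59.5
```

Emit:
{"fn": "step_arm", "kwargs": {"plan": [{"offset": [0,0,0.1],"rot": [0,0,0],"gripper": 0.5},{"offset": [0,0,0.1],"rot": [0,0,0],"gripper": 0.5},{"offset": [0,0,0.1],"rot": [0,0,0],"gripper": 0.5}]}}

```text
time_s: 13.2
eef_pos: [588.4, -389.7, 216.9]
ee_rot: [-0.0, 0.888, 0.459, 0.0]
force: [-0.1, -0.9, -4.1]
grip_width: 0.202
grip_force: 59.5
```

Run:
```python
from h import *
st();go("end",w(-127,39,217.5),np.degrees(yaw))
```

```text
t 13.2 tcp [ 588.4 -389.7  216.9] station [87.1 39.1] F [-0.1 -0.9 -4.1] w 0.202 gf 59.5 j [-0.75  0.79  0.96  0.    1.39 -0.13]
end off cm [ 1.000e-02 -2.141e+01 -6.000e-02] rot [-0.   -0.    0.05] world [ 414. -266.  218.]
```

Emit:
{"fn": "step_arm", "kwargs": {"plan": [{"offset": [0,0,0.1],"rot": [0,0,0],"gripper": 0.5},{"offset": [0,0,0.1],"rot": [0,0,0],"gripper": 0.5},{"offset": [0,0,0.1],"rot": [0,0,0],"gripper": 0.5}]}}

```text
time_s: 13.5
eef_pos: [588.4, -389.7, 215.8]
ee_rot: [-0.0, 0.888, 0.459, -0.0]
force: [0.2, 0.6, -3.8]
grip_width: 0.202
grip_force: 59.5
```

Emit:
{"fn": "step_arm", "kwargs": {"plan": [{"offset": [0,0,0.1],"rot": [0,0,0],"gripper": 0.5},{"offset": [0,0,0.1],"rot": [0,0,0],"gripper": 0.5},{"offset": [0,0,0.1],"rot": [0,0,0],"gripper": 0.5}]}}

```text
time_s: 13.8
eef_pos: [588.4, -389.7, 214.8]
ee_rot: [-0.0, 0.888, 0.459, -0.0]
force: [-0.7, -0.7, -3.4]
grip_width: 0.203
grip_force: 59.5
```

Emit:
{"fn": "step_arm", "kwargs": {"plan": [{"offset": [0,0,0.1],"rot": [0,0,0],"gripper": 0.5},{"offset": [0,0,0.1],"rot": [0,0,0],"gripper": 0.5},{"offset": [0,0,0.1],"rot": [0,0,0],"gripper": 0.5}]}}

```text
time_s: 14.1
eef_pos: [588.4, -389.7, 213.9]
ee_rot: [-0.0, 0.888, 0.459, -0.0]
force: [0.5, 0.7, -3.8]
grip_width: 0.203
grip_force: 59.5
```

Emit:
{"fn": "step_arm", "kwargs": {"plan": [{"offset": [0,0,0.1],"rot": [0,0,0],"gripper": 0.5},{"offset": [0,0,0.1],"rot": [0,0,0],"gripper": 0.5},{"offset": [0,0,0.1],"rot": [0,0,0],"gripper": 0.5}]}}

```text
time_s: 14.4
eef_pos: [588.5, -389.7, 213.5]
ee_rot: [0.0, 0.888, 0.459, 0.0]
force: [-0.8, 2.0, 1.2]
grip_width: 0.202
grip_force: 60.1
```

Emit:
{"fn": "step_arm", "kwargs": {"plan": [{"offset": [0,-0.5,-0.1],"rot": [0,0,0],"gripper": 0.5},{"offset": [0,-2,-0.1],"rot": [0,0,0],"gripper": 0.5},{"offset": [0,-4,-0.1],"rot": [0,0,0],"gripper": 0.5},{"offset": [0,-6,-0.1],"rot": [0,0,0],"gripper": 0.5},{"offset": [0,-8,-0.1],"rot": [0,0,0],"gripper": 0.5},{"offset": [0,-9.5,-0.1],"rot": [0,0,0],"gripper": 0.5},{"offset": [0,-11,-0.1],"rot": [0,0,0],"gripper": 0.5},{"offset": [0,-12,-0.1],"rot": [0,0,0],"gripper": 0.5},{"offset": [0,-13,-0.1],"rot": [0,0,0],"gripper": 0.5},{"offset": [0,-14,-0.1],"rot": [0,0,0],"gripper": 0.5},{"offset": [0,-15,-0.1],"rot": [0,0,0],"gripper": 0.5},{"offset": [0,-15,-0.1],"rot": [0,0,0],"gripper": 0.5}]}}

```text
time_s: 15.6
eef_pos: [465.3, -302.3, 213.8]
ee_rot: [-0.0, 0.888, 0.459, -0.0]
force: [0.2, -0.4, -4.8]
grip_width: 0.205
grip_force: 59.6
```

Run:
```python
from h import *
st();go("end",w(-112,39,214.5),np.degrees(yaw))
c=capture("scene");save("sc2",cv2.resize(c["color"][130:290,170:390],None,fx=3,fy=3,interpolation=cv2.INTER_CUBIC))
```

```text
t 15.6 tcp [ 465.3 -302.3  213.8] station [-64.  39.] F [ 0.2 -0.4 -4.8] w 0.205 gf 59.6 j [-0.79  0.46  1.53 -0.    1.15 -0.17]
end off cm [ 0.   -4.8  -0.07] rot [-0.05 -0.01  0.04] world [ 426. -274.  214.]
```

View pics/sc2.png

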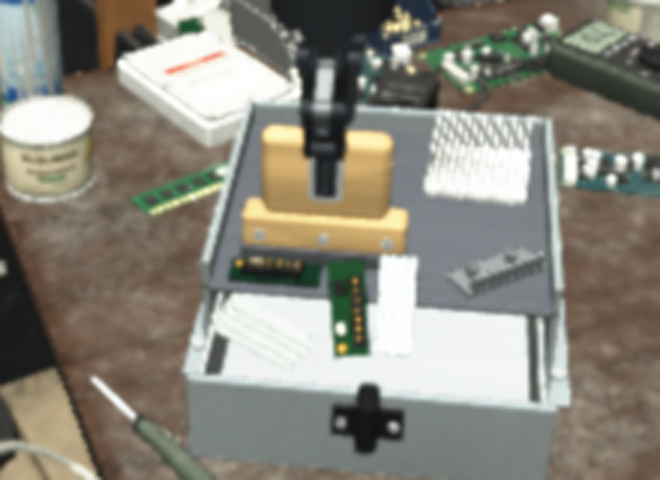

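The sweep is going well. One finned piece is already in the drawer at (265,330), and the other three are at the lip, at (275,270), (350,310) and (397,305). The housing scrap is at (497,268).

Emit:
{"fn": "step_arm", "kwargs": {"plan": [{"offset": [0,-1,0],"rot": [0,0,0],"gripper": 0.5},{"offset": [0,-2,0],"rot": [0,0,0],"gripper": 0.5},{"offset": [0,-3,0],"rot": [0,0,0],"gripper": 0.5},{"offset": [0,-4,0],"rot": [0,0,0],"gripper": 0.5},{"offset": [0,-4.8,0],"rot": [0,0,0],"gripper": 0.5},{"offset": [0,-4.8,0],"rot": [0,0,0],"gripper": 0.5},{"offset": [0,-4.8,0],"rot": [0,0,0],"gripper": 0.5},{"offset": [0,-4.8,0],"rot": [0,0,0],"gripper": 0.5}]}}

```text
time_s: 16.45
eef_pos: [427.3, -275.5, 213.9]
ee_rot: [0.0, 0.888, 0.459, 0.0]
force: [-0.1, 0.5, -4.2]
grip_width: 0.202
grip_force: 59.8
```

Run:
```python
from h import *
st()
c=capture("scene");save("sc3",cv2.resize(c["color"][130:290,170:390],None,fx=3,fy=3,interpolation=cv2.INTER_CUBIC))
SX=np.degrees(yaw);go("up",w(-112,39,260),SX);go("right",w(-10,-53,260),SX);
```

```text
t 16.45 tcp [ 427.3 -275.5  213.9] station [-110.5   38.8] F [-0.1  0.5 -4.2] w 0.202 gf 59.8 j [-0.8   0.37  1.67  0.    1.1  -0.19]
up off cm [ 0.02 -0.14 -4.61] rot [0.02 0.   0.05] world [ 426. -274.  260.]
right off cm [-9.19 10.05 -4.61] rot [0.02 0.   0.05] world [ 456. -409.  260.]
```

View pics/sc3.png

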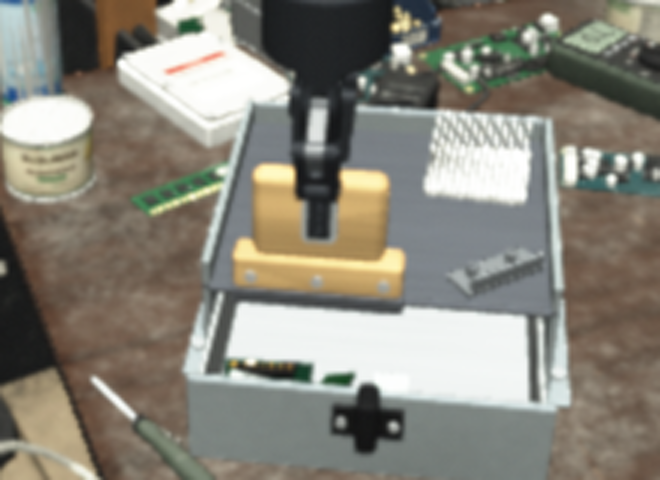

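Four scraps are in the drawer, and the housing is left at (497,268).

Emit:
{"fn": "step_arm", "kwargs": {"plan": [{"offset": [0,0,-2],"rot": [0,0,0],"gripper": 0.5},{"offset": [0,0,-4.5],"rot": [0,0,0],"gripper": 0.5},{"offset": [-1,2,-4.5],"rot": [0,0,0],"gripper": 0.5},{"offset": [-3,5,-4.5],"rot": [0,0,0],"gripper": 0.5},{"offset": [-5,8,-4.5],"rot": [0,0,0],"gripper": 0.5},{"offset": [-7,9.8,-4.5],"rot": [0,0,0],"gripper": 0.5},{"offset": [-9,9.8,-4.5],"rot": [0,0,0],"gripper": 0.5},{"offset": [-9,9.8,-4.5],"rot": [0,0,0],"gripper": 0.5},{"offset": [-9,9.8,-4.5],"rot": [0,0,0],"gripper": 0.5},{"offset": [-9,9.8,-3],"rot": [0,0,0],"gripper": 0.5},{"offset": [-9,9.8,-3],"rot": [0,0,0],"gripper": 0.5}]}}

```text
time_s: 17.6
eef_pos: [454.8, -404.1, 242.3]
ee_rot: [-0.002, 0.888, 0.459, -0.0]
force: [0.4, 0.6, -4.4]
grip_width: 0.199
grip_force: 60.2
```

Run:
```python
from h import *
st();go("down",w(-13,-51,214),np.degrees(yaw))
```

```text
t 17.6 tcp [ 454.8 -404.1  242.3] station [-13.5 -50. ] F [ 0.4  0.6 -4.4] w 0.199 gf 60.2 j [-0.92  0.55  1.31  0.    1.28 -0.3 ]
down off cm [-0.1   0.06  2.83] rot [-0.19 -0.07  0.1 ] world [ 455. -405.  214.]
```

Emit:
{"fn": "step_arm", "kwargs": {"plan": [{"offset": [0,0,1.5],"rot": [0,0,0],"gripper": 0.5},{"offset": [0,0,2.5],"rot": [0,0,0],"gripper": 0.5},{"offset": [0,0,2.8],"rot": [0,0,0],"gripper": 0.5},{"offset": [0,0,2.8],"rot": [0,0,0],"gripper": 0.5},{"offset": [0,0,2.8],"rot": [0,0,0],"gripper": 0.5}]}}

```text
time_s: 18.1
eef_pos: [455.0, -405.3, 216.5]
ee_rot: [0.0, 0.888, 0.459, 0.0]
force: [0.6, -0.4, -4.2]
grip_width: 0.204
grip_force: 60.3
```

Emit:
{"fn": "step_arm", "kwargs": {"plan": [{"offset": [0,0,0.2],"rot": [0,0,0],"gripper": 0.5},{"offset": [0,0,0.2],"rot": [0,0,0],"gripper": 0.5},{"offset": [0,-1.5,0.2],"rot": [0,0,0],"gripper": 0.5},{"offset": [0,-3,0.2],"rot": [0,0,0],"gripper": 0.5},{"offset": [0,-4.5,0.2],"rot": [0,0,0],"gripper": 0.5},{"offset": [0,-6,0.2],"rot": [0,0,0],"gripper": 0.5},{"offset": [0,-7,0.2],"rot": [0,0,0],"gripper": 0.5},{"offset": [0,-8,0.2],"rot": [0,0,0],"gripper": 0.5},{"offset": [0,-9,0.2],"rot": [0,0,0],"gripper": 0.5},{"offset": [0,-10,0.2],"rot": [0,0,0],"gripper": 0.5},{"offset": [0,-10,0.2],"rot": [0,0,0],"gripper": 0.5},{"offset": [0,-10,0.2],"rot": [0,0,0],"gripper": 0.5}]}}

```text
time_s: 19.3
eef_pos: [373.4, -347.6, 214.2]
ee_rot: [0.0, 0.888, 0.459, 0.0]
force: [-0.4, -0.7, -3.8]
grip_width: 0.201
grip_force: 60.5
```

Run:
```python
from h import *
st()
c=capture("scene");save("sc4",cv2.resize(c["color"][130:290,170:390],None,fx=3,fy=3,interpolation=cv2.INTER_CUBIC))
SX=np.degrees(yaw);go("up",w(-112,-51,280),SX);go("over",w(-2,206,290),SX+90)
go("over, no rot",w(0,205,290),SX+90);
```

```text
t 19.3 tcp [ 373.4 -347.6  214.2] station [-112.6  -51.2] F [-0.4 -0.7 -3.8] w 0.201 gf 60.5 j [-0.98  0.37  1.67  0.    1.1  -0.36]
up off cm [ 0.02  0.05 -6.59] rot [0.04 0.01 0.05] world [ 374. -348.  280.]
over off cm [25.71 11.07 -7.59] rot [ 2.000e-02  5.000e-02 -8.995e+01] world [ 613. -202.  290.]
over, no rot off cm [25.61 11.27 -7.59] rot [ 2.000e-02  5.000e-02 -8.995e+01] world [ 614. -204.  290.]
```

View pics/sc4.png

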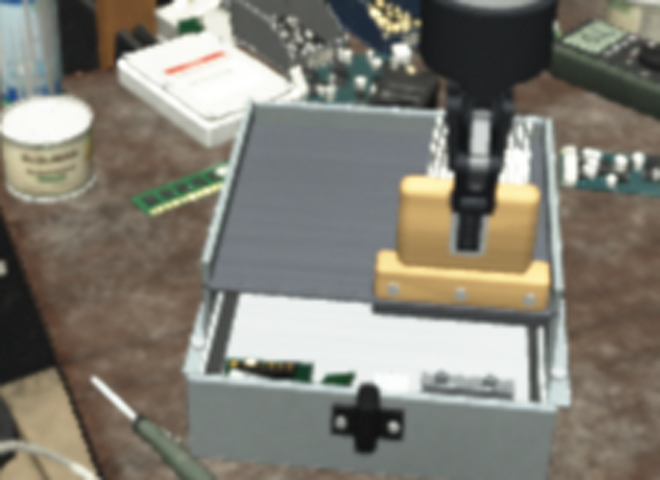

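All five scraps are in the drawer. Now I'll take the scraper back to its spot.

Emit:
{"fn": "step_arm", "kwargs": {"plan": [{"offset": [0,0,-2.5],"rot": [0,0,0],"gripper": 0.5},{"offset": [0,0,-5.5],"rot": [0,0,0],"gripper": 0.5},{"offset": [0,0,-7.6],"rot": [0,0,0],"gripper": 0.5},{"offset": [2.5,1,-7.6],"rot": [0,0,-8],"gripper": 0.5},{"offset": [5.5,2.2,-7.6],"rot": [0,0,-16],"gripper": 0.5},{"offset": [8.5,3.5,-7.6],"rot": [0,0,-24],"gripper": 0.5},{"offset": [11.5,5,-7.6],"rot": [0,0,-32],"gripper": 0.5},{"offset": [14.5,6.5,-7.6],"rot": [0,0,-40],"gripper": 0.5},{"offset": [17.5,8,-7.6],"rot": [0,0,-48],"gripper": 0.5},{"offset": [20.5,9.2,-7.6],"rot": [0,0,-56],"gripper": 0.5},{"offset": [23.5,10.5,-7.6],"rot": [0,0,-64],"gripper": 0.5},{"offset": [25.6,11.2,-7.6],"rot": [0,0,-72],"gripper": 0.5}]}}

```text
time_s: 20.55
eef_pos: [614.5, -202.1, 289.3]
ee_rot: [-0.0, 0.446, 0.895, 0.0]
force: [0.3, -1.7, -3.1]
grip_width: 0.202
grip_force: 60.5
```

Emit:
{"fn": "step_arm", "kwargs": {"plan": [{"offset": [0,0,0],"rot": [0,0,-8],"gripper": 0.5},{"offset": [0,0,0],"rot": [0,0,-16],"gripper": 0.5},{"offset": [0,0,0],"rot": [0,0,-18],"gripper": 0.5},{"offset": [0,0,0],"rot": [0,0,-18],"gripper": 0.5},{"offset": [0,0,0],"rot": [0,0,-18],"gripper": 0.5},{"offset": [0,0,0],"rot": [0,0,-18],"gripper": 0.5}]}}

```text
time_s: 21.15
eef_pos: [612.8, -203.5, 289.8]
ee_rot: [-0.0, 0.304, 0.953, 0.0]
force: [0.2, 0.1, -4.2]
grip_width: 0.199
grip_force: 60.5
```

Run:
```python
from h import *
st();go("down",w(0,205,132.5),np.degrees(yaw)+90)
```

```text
t 21.15 tcp [ 612.8 -203.5  289.8] station [ -1. 205.] F [ 0.2  0.1 -4.2] w 0.199 gf 60.5 j [-0.5   0.6   1.11  0.    1.44 -1.45]
down off cm [-0.1   0.   15.73] rot [-0.   -0.01 -0.01] world [ 614. -204.  132.]
```

Emit:
{"fn": "step_arm", "kwargs": {"plan": [{"offset": [0,0,3],"rot": [0,0,0],"gripper": 0.5},{"offset": [0,0,6.5],"rot": [0,0,0],"gripper": 0.5},{"offset": [0,0,10],"rot": [0,0,0],"gripper": 0.5},{"offset": [0,0,13],"rot": [0,0,0],"gripper": 0.5},{"offset": [0,0,14.7],"rot": [0,0,0],"gripper": 0.5},{"offset": [0,0,15.3],"rot": [0,0,0],"gripper": 0.5},{"offset": [0,0,15.3],"rot": [0,0,0],"gripper": 0.5},{"offset": [0,0,15.3],"rot": [0,0,0],"gripper": 0.5}]}}

```text
time_s: 21.95
eef_pos: [613.2, -203.7, 138.2]
ee_rot: [0.001, 0.304, 0.953, -0.0]
force: [-0.1, -0.5, -4.9]
grip_width: 0.204
grip_force: 60.3
```

Emit:
{"fn": "step_arm", "kwargs": {"plan": [{"offset": [0,0,0.1],"rot": [0,0,0],"gripper": 0.5},{"offset": [0,0,0.2],"rot": [0,0,0],"gripper": 0.5},{"offset": [0,0,0.2],"rot": [0,0,0],"gripper": 0.5},{"offset": [0,0,0.2],"rot": [0,0,0],"gripper": 0.5}]}}

```text
time_s: 22.35
eef_pos: [612.8, -203.5, 135.1]
ee_rot: [0.0, 0.304, 0.953, -0.0]
force: [0.6, -1.0, -5.0]
grip_width: 0.205
grip_force: 60.3
```

Emit:
{"fn": "step_arm", "kwargs": {"plan": [{"offset": [0,0,0.1],"rot": [0,0,0],"gripper": 0.5},{"offset": [0,0,0.2],"rot": [0,0,0],"gripper": 0.5},{"offset": [0,0,0.3],"rot": [0,0,0],"gripper": 0.5},{"offset": [0,0,0.3],"rot": [0,0,0],"gripper": 0.5},{"offset": [0,0,0.3],"rot": [0,0,0],"gripper": 0.5}]}}

```text
time_s: 22.85
eef_pos: [612.7, -203.4, 131.9]
ee_rot: [-0.0, 0.304, 0.953, 0.0]
force: [-0.1, 0.0, -5.3]
grip_width: 0.201
grip_force: 60.4
```

Emit:
{"fn": "step_arm", "kwargs": {"plan": [{"offset": [0,0,0.1],"rot": [0,0,0],"gripper": 0.5},{"offset": [0,0,0.1],"rot": [0,0,0],"gripper": 0.5},{"offset": [0,0,0.1],"rot": [0,0,0],"gripper": 0.5}]}}

```text
time_s: 23.15
eef_pos: [612.8, -203.4, 131.5]
ee_rot: [0.0, 0.304, 0.953, -0.0]
force: [-3.7, 1.0, 4.3]
grip_width: 0.203
grip_force: 61.4
```

Contact with the table. Next: release, lift, then head for the fin.

Emit:
{"fn": "step_arm", "kwargs": {"plan": [{"offset": [0,0,0],"rot": [0,0,0],"gripper": 2},{"offset": [0,0,0],"rot": [0,0,0],"gripper": 3},{"offset": [0,0,0],"rot": [0,0,0],"gripper": 4.5},{"offset": [0,0,0],"rot": [0,0,0],"gripper": 6},{"offset": [0,0,0],"rot": [0,0,0],"gripper": 6},{"offset": [0,0,-2],"rot": [0,0,0],"gripper": 6},{"offset": [0,0,-5],"rot": [0,0,0],"gripper": 6},{"offset": [0,0,-9],"rot": [0,0,0],"gripper": 6},{"offset": [0,0,-12],"rot": [0,0,0],"gripper": 6},{"offset": [0,0,-12],"rot": [0,0,0],"gripper": 6},{"offset": [0,0,-12],"rot": [0,0,0],"gripper": 6}]}}

```text
time_s: 24.25
eef_pos: [612.7, -203.4, 251.0]
ee_rot: [0.0, 0.304, 0.953, -0.0]
force: [-0.2, -0.3, -0.5]
grip_width: 0.702
grip_force: 0.0
```

Run:
```python
from h import *
SY=np.degrees(yaw)+90
st();go("fin",w(-201.5,1.5,250),SY)
c,W,Q,ok=wrist();Z=W[...,2]
m=ok&(Z>88)&(Z<106)&(abs(Q[...,0])<70)&(abs(Q[...,1]-203)<35);print(m.sum(),np.median(Z[m]),Z[m].std(),cv2.minAreaRect(Q[m].astype(np.float32)))
```

```text
t 24.25 tcp [ 612.7 -203.4  251. ] station [ -1.1 205. ] F [-0.2 -0.3 -0.5] w 0.702 gf 0.0 j [-0.5   0.62  1.17  0.    1.35 -1.46]
fin off cm [ 20.06 -20.33   0.09] rot [0.   0.03 0.05] world [ 331. -253.  250.]
2237 100.30695607196483 2.0729104940196126 ((-3.8163833618164062, 206.04248046875), (18.041479110717773, 81.84793853759766), 89.84245300292969)
```

Emit:
{"fn": "step_arm", "kwargs": {"plan": [{"offset": [2.5,-2.5,0],"rot": [0,0,0],"gripper": 6},{"offset": [5.5,-5.5,0],"rot": [0,0,0],"gripper": 6},{"offset": [8.5,-8.5,0],"rot": [0,0,0],"gripper": 6},{"offset": [11.5,-11.5,0],"rot": [0,0,0],"gripper": 6},{"offset": [14.5,-14.5,0],"rot": [0,0,0],"gripper": 6},{"offset": [17.5,-17.5,0],"rot": [0,0,0],"gripper": 6},{"offset": [19.5,-19.7,0],"rot": [0,0,0],"gripper": 6},{"offset": [20.1,-20.3,0],"rot": [0,0,0],"gripper": 6},{"offset": [20.1,-20.3,0],"rot": [0,0,0],"gripper": 6},{"offset": [20.1,-20.3,0],"rot": [0,0,0],"gripper": 6}]}}

```text
time_s: 25.3
eef_pos: [331.9, -252.6, 250.6]
ee_rot: [-0.0, 0.304, 0.953, 0.0]
force: [0.5, -0.4, 0.1]
grip_width: 0.707
grip_force: 0.0
```

Emit:
{"fn": "step_arm", "kwargs": {"plan": [{"offset": [0,0,3],"rot": [0,0,0],"gripper": 6},{"offset": [0,0,6],"rot": [0,0,0],"gripper": 6},{"offset": [0,0,9],"rot": [0,0,0],"gripper": 6},{"offset": [0,0,11],"rot": [0,0,0],"gripper": 6},{"offset": [0,0,12],"rot": [0,0,0],"gripper": 6},{"offset": [0,0,12],"rot": [0,0,0],"gripper": 6},{"offset": [0,0,12],"rot": [0,0,0],"gripper": 6}]}}

```text
time_s: 26.0
eef_pos: [331.9, -252.9, 131.4]
ee_rot: [0.0, 0.303, 0.953, -0.0]
force: [0.0, -0.3, -0.3]
grip_width: 0.704
grip_force: 0.0
```

Emit:
{"fn": "step_arm", "kwargs": {"plan": [{"offset": [0,0,0],"rot": [0,0,0],"gripper": 3},{"offset": [0,0,0],"rot": [0,0,0],"gripper": 2},{"offset": [0,0,0],"rot": [0,0,0],"gripper": 1},{"offset": [0,0,0],"rot": [0,0,0],"gripper": 0.5},{"offset": [0,0,0],"rot": [0,0,0],"gripper": 0.5},{"offset": [0,0,0],"rot": [0,0,0],"gripper": 0.5},{"offset": [0,0,0],"rot": [0,0,0],"gripper": 0.5}], "squeeze": 30}}

```text
time_s: 26.7
eef_pos: [331.4, -253.1, 131.4]
ee_rot: [0.0, 0.304, 0.953, -0.0]
force: [-3.0, -1.5, 5.6]
grip_width: 0.158
grip_force: 32.0
```

Run:
```python
from h import *
st()
```

```text
t 26.7 tcp [ 331.4 -253.1  131.4] station [-201.6    1.5] F [-3.  -1.5  5.6] w 0.158 gf 32.0 j [-0.93  0.32  2.01 -0.    0.81 -1.89]
```

Emit:
{"fn": "step_arm", "kwargs": {"plan": [{"offset": [-0.7,0,0],"rot": [0,0,0],"gripper": 0.5},{"offset": [-1.5,0,0],"rot": [0,0,0],"gripper": 0.5},{"offset": [-2.4,0,0],"rot": [0,0,0],"gripper": 0.5},{"offset": [-3.3,0,0],"rot": [0,0,0],"gripper": 0.5},{"offset": [-4.2,0,0],"rot": [0,0,0],"gripper": 0.5},{"offset": [-5.1,0,0],"rot": [0,0,0],"gripper": 0.5},{"offset": [-6,0,0],"rot": [0,0,0],"gripper": 0.5},{"offset": [-6.8,0,0],"rot": [0,0,0],"gripper": 0.5},{"offset": [-7.3,0,0],"rot": [0,0,0],"gripper": 0.5},{"offset": [-7.6,0,0],"rot": [0,0,0],"gripper": 0.5},{"offset": [-7.6,0,0],"rot": [0,0,0],"gripper": 0.5},{"offset": [-7.6,0,0],"rot": [0,0,0],"gripper": 0.5}]}}

```text
time_s: 27.9
eef_pos: [392.4, -296.8, 131.4]
ee_rot: [-0.001, 0.304, 0.953, -0.0]
force: [-11.5, -0.2, 11.4]
grip_width: 0.159
grip_force: 32.7
```

Run:
```python
from h import *
st()
```

```text
t 27.9 tcp [ 392.4 -296.8  131.4] station [-126.5    1.2] F [-11.5  -0.2  11.4] w 0.159 gf 32.7 j [-0.89  0.46  1.79 -0.    0.89 -1.84]
```

Moved 75 mm and met the stop. Release, back up, and check.

Emit:
{"fn": "step_arm", "kwargs": {"plan": [{"offset": [0.1,0,0],"rot": [0,0,0],"gripper": 3},{"offset": [0.1,0,0],"rot": [0,0,0],"gripper": 5},{"offset": [0.1,0,0],"rot": [0,0,0],"gripper": 6},{"offset": [0.1,0,0],"rot": [0,0,0],"gripper": 6},{"offset": [0.1,0,-3],"rot": [0,0,0],"gripper": 6},{"offset": [0.1,0,-7],"rot": [0,0,0],"gripper": 6},{"offset": [0.1,0,-11],"rot": [0,0,0],"gripper": 6},{"offset": [3,0,-15],"rot": [0,0,0],"gripper": 6},{"offset": [6,0,-18],"rot": [0,0,0],"gripper": 6},{"offset": [9,0,-18],"rot": [0,0,0],"gripper": 6},{"offset": [9,0,-18],"rot": [0,0,0],"gripper": 6},{"offset": [9,0,-18],"rot": [0,0,0],"gripper": 6}]}}

```text
time_s: 29.1
eef_pos: [319.9, -244.6, 311.1]
ee_rot: [0.0, 0.304, 0.953, -0.0]
force: [-0.1, 0.4, -0.1]
grip_width: 0.709
grip_force: 0.0
```

Run:
```python
from h import *
st()
c=capture("top");P=cloud(c);Q=(P[...,:2]-C)@RS;Z=P[...,2];ok=c["depth"]>0
s=ok&(Z>68)&(Z<81)&(Q[...,0]<-103)&(Q[...,0]>-140)&(abs(abs(Q[...,1])-75)<20);print("panel",np.percentile(Q[s][:,0],[5,50,95]),s.sum())
m=ok&(Z>109)&(Z<126)&(Q[...,0]<90)&(Q[...,0]>5)&(Q[...,1]<-15)&(Q[...,1]>-105);print("hs",Q[m].min(0),Q[m].max(0))
c=capture("scene");save("sc5",cv2.resize(c["color"][130:290,150:370],None,fx=3,fy=3,interpolation=cv2.INTER_CUBIC))
```

```text
t 29.1 tcp [ 319.9 -244.6  311.1] station [-215.8    1.8] F [-0.1  0.4 -0.1] w 0.709 gf 0.0 j [-0.95  0.03  1.82  0.    1.29 -1.9 ]
panel [-110.40609971 -108.11892666 -106.48330597] 88
hs [ 14.20443853 -98.00668385] [ 80.97391973 -27.40899334]
```

View pics/sc5.png

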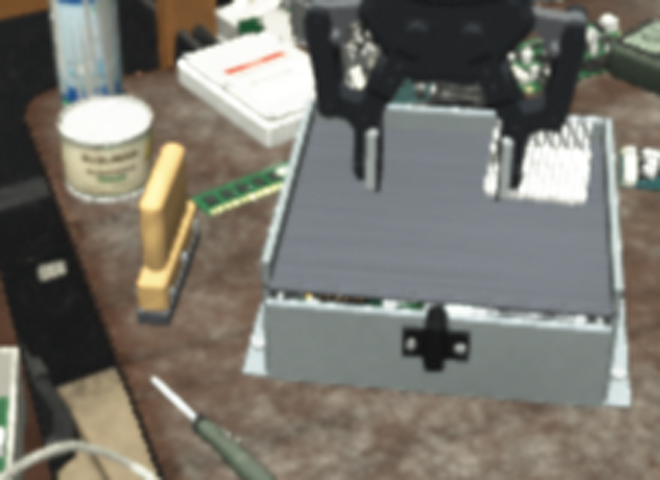

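The drawer is shut, the scraper stands upright at (165,240), the plate is clear and the heat sink has not moved.

```bash
python3 -c "
from rig import *
print(finish_job())"
```

```text
the job is handed in; nothing more can be done
None
```

I've handed the job in at about 29 s of the 64 s allowed: all five scraps are in the closed drawer, the scraper stands upright left of the station and the heat sink has not moved; no verdict was returned, so this rests on my final camera check.

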